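# Mark a rung hole through onto the twin rail

## Task

Two side rails of a towel rack lie one on the other, and the centre of the upper rail's middle hole is to be marked through onto the rail below. Draw the scratch awl up out of the tool rack and lower it upright through that hole, without touching the sides of the hole, shifting the rail or disturbing the other tools and things. Finish while still holding it: upright, centred in the hole, its point resting lightly on the wood below, ready for the mallet tap; do not let go.

Things in the scene. Friction and masses are not known exactly. Their poses are not given: they have to be found in the camera images.
- awl: scratch awl standing point down, loosely, in any one of the rack's three holes: round steel blade 6 mm thick, tapering to a point over the last 22 mm; 110 mm above the point a 28 mm brass collar whose underside rests on the rack; smooth dark wooden handle. Point 15 mm above the bench; it lifts straight out. Total 202 mm, about 85 g. Origin: the very tip; z up along the awl to the handle.
- awl_grip (a point): middle of the awl's handle on its axis, 160 mm from the point; here the handle is a plain 28 mm cylinder (from 132 to 185 mm above the point), domed above. Its smooth straight handle with a domed top and a collar tells it from the chisel (flat top with a steel hoop, light wood) and the screwdriver (fluted, black).
- rack: wooden tool rack, fixed: a strip 250 mm long (along its x), 60 mm wide, its top 125 mm above the bench, on two end cheeks with 110 mm long feet; three 16 mm through holes in a row at x = -70, 0 and 70 mm hold the awl, a chisel and a screwdriver. Origin: centre of its underside on the bench.
- lower_rail: the rail to be marked, plain paler wood, 440 x 70 x 30 mm, length along its x, fixed on a 3 mm non-slip mat (460 x 100 mm) on the bench. Origin: under its centre at the level of the bench top; its upper face is 33 mm above the bench, firm under the point.
- bored_rail: the upper rail, loose (not clamped), 440 x 70 x 30 mm, about 0.5 kg, lying flush on the lower one, its top 63 mm above the bench. Three round 25 mm through holes along its centre line at x = -140, 0 and 140 mm; the middle one (x = 0) is meant. Origin: centre of its underside; x along its length.
- middle_hole (a point): centre of the mouth of the middle hole, level with the upper rail's top face; the hole is 25 mm in diameter and goes straight down 30 mm to the lower rail's face.
- chisel: bystander: chisel in the rack, light wooden handle with a steel hoop at the top, flat 12 mm blade; its top 204 mm above its origin (the tip of its blade).
- screwdriver: bystander: screwdriver in the rack, black fluted handle; its top 210 mm above its origin (the tip of its blade).
- pencil: bystander: flat carpenter's pencil, 110 x 14 x 8 mm, lying loose on the upper rail between the middle hole and the hole at x = -140 mm. Origin: centre of its underside.
- mallet: bystander: wooden joiner's mallet lying left of the rack, head 65 x 130 x 85 mm, handle 250 mm. Origin under its handle.
- tape_measure: bystander: tape measure, 72 x 70 x 36 mm, on the bench beyond the rack. Origin: centre of its underside.
- glue_bottle: bystander: white glue bottle, 60 mm across, 180 mm tall, standing beyond the rack. Origin: centre of its underside.
- try_square: bystander: try square lying on the bench right of the rails, stock 115 mm, blade 160 mm. Origin: under the centre of its stock.
- hacksaw: bystander: hacksaw lying at the right, 400 mm long. Origin: under its handle.
Not all that is in view belongs to the job. Leave any blue, green or turquoise look-alike of the awl alone.

How it is judged:
On the way, in this order (a step that is already met when the one before it is completed fails the run):
1. the awl is drawn out of the rack: held, its point above the rack's top (contact force between the fingers and awl above 0.5 N and height (world z) of awl above 0.127 m), for 0.1 s.
2. the awl's point is lowered into the middle hole (contact force between the fingers and awl above 0.5 N and horizontal distance between awl and middle_hole below 0.0095 m and z of awl in the frame of bored_rail below 0.025 m), for 0.1 s.
At the end, for the whole second after the job is handed in: The gripper still holds the awl; its point rests on the lower rail within 3.5 mm of the middle hole's centre, pressing with 0.2 to 20 N; the awl is upright within 0.1 rad, still, and touches nothing of the upper rail, which lies within 4 mm of where it lay (contact force between the fingers and awl above 0.5 N and horizontal distance between awl and middle_hole below 0.0035 m and z of awl in the frame of lower_rail between 0.03 and 0.0355 m and angle between awl's own z axis and vertical below 0.1 rad and contact force between awl and lower_rail between 0.2 and 20 N and contact force between awl and bored_rail below 0.2 N and distance of bored_rail from where it was at the start of the episode below 0.004 m and linear speed of awl below 0.02 m/s); the arm keeps its last pose, push and grip.
It fails at once if the awl touches the upper rail (its hole's walls or its face) (contact force between awl and bored_rail above 0.5 N).
It fails at once if the awl's point is driven into the wood with more than 30 N (contact force between awl and lower_rail above 30 N).
It fails at once if the upper rail is shifted by more than 4 mm (distance of bored_rail from where it was at the start of the episode above 0.004 m).
It fails at once if another tool or thing is moved by more than 20 mm (distance of any of chisel, screwdriver, mallet, tape_measure, glue_bottle, try_square, hacksaw, pencil from where it was at the start of the episode above 0.02 m).
It also fails if it takes over 58 s, if anything falls off the work surface, if the arm or the gripper's body presses on something with over 40 N, if the wrist force passes 120 N, or if a joint passes its speed limit or range.

## Robot

A 6-joint arm with a two-finger parallel gripper is mounted at the origin on the work surface. World frame = base frame: x ahead of the robot, y to its left, z up, the work surface at z = 0. Lengths are in m, angles in rad, forces in N, time in s.
With the tool pointing down it reaches from about 0.375 to 0.9 m from the base axis. Payload 3.1 kg.
Tool frame: the origin (TCP) lies between the finger pads; the fingertips stand 8 mm ahead of it and the grasp point (between the pads) lies 11 mm behind it; z points along the fingers, y is the line along which they close (so a half turn about z gives the same grasp; the last joint's range is limited). The gripper opens to 85 mm and grips with 20 to 120 N. Pads are 22 mm wide; open, the fingers measure 114 mm over their backs; the gripper's body (76 mm by 85 mm) begins 54 mm behind the grasp point. The pads swing forward as they close: fully open they stand 13 mm farther back than shut.
Start: joints at [-1.385, 0.527, 1.433, -0, 1.181, -0.178], TCP at [0.223, -0.584, 0.239] pointing down, gripper open.
Joint ranges: [-3.08, 3.08], [-0.75, 2.2], [0.22, 2.44], [-1.43, 4.57], [0, 2.65], [-2.85, 2.85]. Speed limits (rad/s): [2.79, 2.79, 3.14, 3.14, 3.14, 3.14].

## Interface

Orientations are given as a unit quaternion [x, y, z, w].
In Python, from station import readout, cams, sign_off gives the robot as it stands.
- The arm moves only by the tool send_rows, never from a script. Its argument "commands" is text: rows parted by semicolons, each of 5 numbers parted by spaces: the finger opening in mm, from 0 to 85.4, then the shift along the tool's x, y, z each as a share of 0.02 m, from -1 to 1, then the turn about the tool's z as a share of 4 degrees, from -1 to 1. In form: grip dx dy dz spin; .... A call has 1 to 20 rows; each row shifts and turns the commanded pose from where the row before left it, along the tool's axes as they then stand; what a row does not reach is not made up. A row lasts 1/12 s, in which the tool goes at most 41.7 mm and 7.16 degrees, less where a joint would pass 70% of its speed; a pose out of reach is approached as far as the arm can. A call with a number of a shift or a turn outside -1 to 1 is refused whole. A call with a gripper value outside its range is refused whole. The fingers move at their own pace and stop on an object; "grip_force" is the grip in N (left out, the last holds). Time passes only in rows, so rows that do not move let the fingers close. It gives the time, the measured TCP pose, the force, the opening and the grip force at its end, in the units of the state.
- readout.sense(): the state, without advancing time (a new reading comes with each control period).
- cams.snapshot(name): name is "side" or "top" or "wrist"; returns a dict with "pixels" (400x640x3 uint8, red, green, blue), "intrinsics" (3x3 intrinsics, pixels), "eye" and "rotation" of the camera in the world. Camera axes: x right, y down, z forward; pixel columns grow to the right and rows downward; lengths in m; the calibration is good to about 2 mm. The wrist camera is an equidistant fisheye: a pixel r from the principal point sees the ray r / f radians off the axis. A picture is of the moment at which its call begins. There is no depth.
- sign_off(): hands the job in; it is judged then, once.
The state is a dict: "t": time; "q": joint angles; "qd": joint speeds; "tau": joint torques, N m; "tcp_pos": TCP position; "tool_rot": TCP orientation; "force": force on the tool from outside, world axes, zero at the start; "ft_torque": the same for the moment, N m; "finger_gap": opening from 0.0 (shut) to 1.0 (fully open); "gripper_force": force on a finger pad.
Only numpy, scipy, OpenCV 4.12 (cv2) and the standard library are available. Lean on these libraries where they do the work, as an engineer would, in place of code of your own. Each camera call takes 0.05 s, during which the arm holds its last target. There are 200 camera calls.

## Working session

There is one attempt and no reset: what is moved stays moved. The work goes in short steps, Python scripts to look and compute and a tool call to move; the robot and the scene stay as the last step left them, time stands still between calls to the robot, and variables do not carry over. Pictures are saved under pics/ and viewed, at most 10 in all, crops included, and the job is handed in when it is done.

Besides the shell and the picture viewer there is one more tool, called after "Emit:" in YAML: its name, and indented under it one key for each argument. send_rows: Moves the arm, as the interface text tells. Its arguments: {"type":"object","properties":{"commands":{"type":"string"},"grip_force":{"type":"number"}},"required":["commands"]}

```bash
mkdir -p pics; cat > h.py <<'E'
import numpy as np, cv2
from station import readout, cams, sign_off
def snap(n,f):
    s=cams.snapshot(n); cv2.imwrite('pics/'+f,cv2.cvtColor(s['pixels'],cv2.COLOR_RGB2BGR))
    np.savez('pics/'+f+'.npz',**{k:np.array(s[k]) for k in('intrinsics','eye','rotation')},pixels=s['pixels']); return s
def ld(f): return np.load('pics/'+f+'.npz')
def ray(s,u,v,fish=False):
    K=s['intrinsics']; x=(u-K[0,2])/K[0,0]; y=(v-K[1,2])/K[1,1]
    if fish:
        r=np.hypot(x,y); d=np.array([x/r*np.sin(r),y/r*np.sin(r),np.cos(r)]) if r>0 else np.array([0,0,1.])
    else: d=np.array([x,y,1.])
    return np.array(s['rotation'])@d
def atz(s,u,v,z,fish=False):
    d=ray(s,u,v,fish); e=np.array(s['eye']); return e+d*(z-e[2])/d[2]
def proj(s,p,fish=False):
    c=np.array(s['rotation']).T@(np.array(p)-s['eye']); K=s['intrinsics']
    if fish:
        r=np.hypot(c[0],c[1]); t=np.arctan2(r,c[2]); a=c[:2]/r*t
    else: a=c[:2]/c[2]
    return K[0,0]*a[0]+K[0,2],K[1,1]*a[1]+K[1,2]
E
python3 - <<'E'
from h import *
for n in('side','top','wrist'):
    s=snap(n,n+'0.png'); print(n,s['eye'],s['intrinsics'][0][0],s['rotation'])
print(readout.sense())
E
```

```text
side [0.0713018  0.78486796 0.74716015] 409.19751358551514 [-0.25393739  0.84226985 -0.45912696  0.12369207]
top [ 0.16439918 -0.0089122   1.89365185] 505.69339519262985 [ 0.70967637 -0.69655885  0.07282579 -0.07656117]
wrist [ 0.30244892 -0.55257932  0.37296458] 309.70691628693146 [ 0.81253271 -0.5586185  -0.09563605  0.13634414]
{'t': 0.15, 'q': array([-1.38450146e+00,  5.28249935e-01,  1.43363226e+00,  2.94814360e-05,
        1.18142122e+00, -1.78500981e-01]), 'qd': array([-9.80587166e-04, -2.29896430e-03, -4.06443014e-03, -5.70188885e-04,
        1.42648789e-05,  1.56403749e-03]), 'tau': array([ 3.89700299e-04, -4.42742229e+01, -1.78276849e+01, -2.80362437e-04,
        5.58790925e-03, -3.77235054e-06]), 'tcp_pos': array([ 0.22290472, -0.58330891,  0.23855235]), 'tool_rot': array([ 9.83412223e-01,  1.81382657e-01,  1.02990602e-05, -8.55429212e-04]), 'force': array([0.0990617 , 0.36029131, 0.11672076]), 'ft_torque': array([ 0.04525847, -0.03284305, -0.03823851]), 'gripper_force': 0.0, 'finger_gap': 1.0010324407036395}
```

View pics/top0.png

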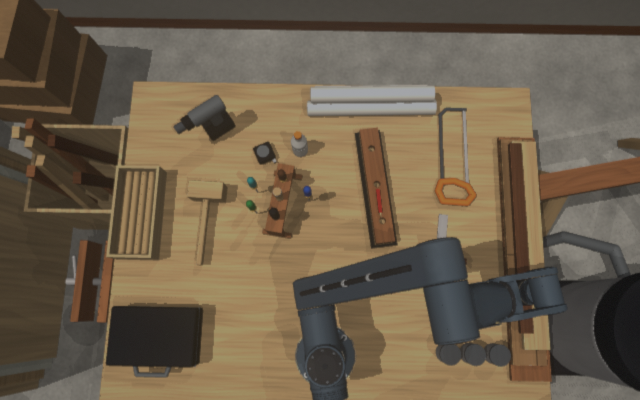

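View pics/side0.png

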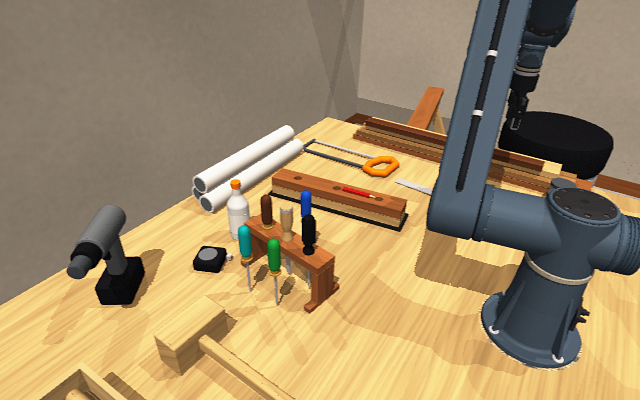

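The top view shows the rack at about (281,200), with its three tools at (282,174), (277,191) and (274,213). The rails are at (376,186). In the side view, the candidates are:
- brown (266,209): the awl
- pale (287,220): the chisel
- black (308,230): the screwdriver
- teal (245,243), green (274,257) and blue (306,203): coloured look-alikes

I choose the brown one and will check it in a crop.

```bash
sed -i "s/^from station.*/&\nfrom scipy.spatial.transform import Rotation as R/; s/np.array(s\['rotation'\])/R.from_quat(s['rotation']).as_matrix()/" h.py
python3 - <<'E'
from h import *
a=cv2.imread('pics/side0.png')[170:320,190:420]; b=cv2.imread('pics/top0.png')[120:255,235:405]
a=cv2.resize(a,None,fx=3.4,fy=3.4,interpolation=cv2.INTER_CUBIC)
b=cv2.resize(b,None,fx=4.4,fy=4.4,interpolation=cv2.INTER_CUBIC)
cv2.imwrite('pics/sc.png',a);cv2.imwrite('pics/tc.png',b)
s=ld('top0.png')
print(atz(s,282,174,.21),atz(s,376,186,.063))
E
```

```text
[0.61214872 0.15801847 0.21      ] [ 0.61142395 -0.1790983   0.063     ]
```

View pics/sc.png

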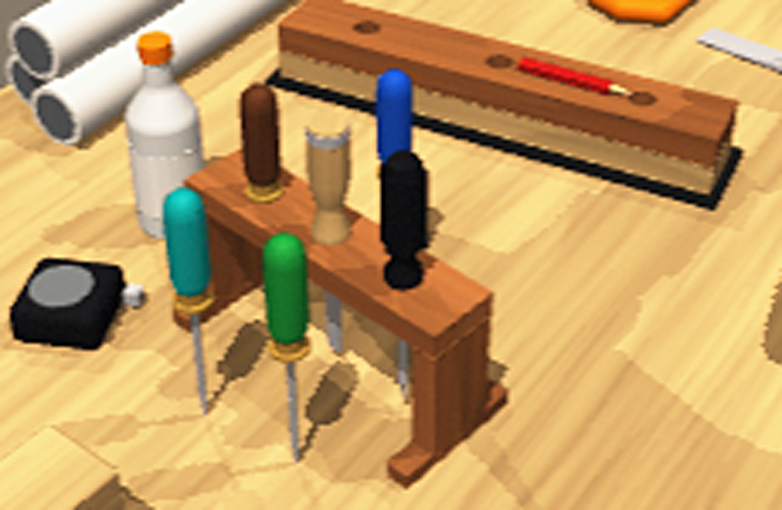

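View pics/tc.png

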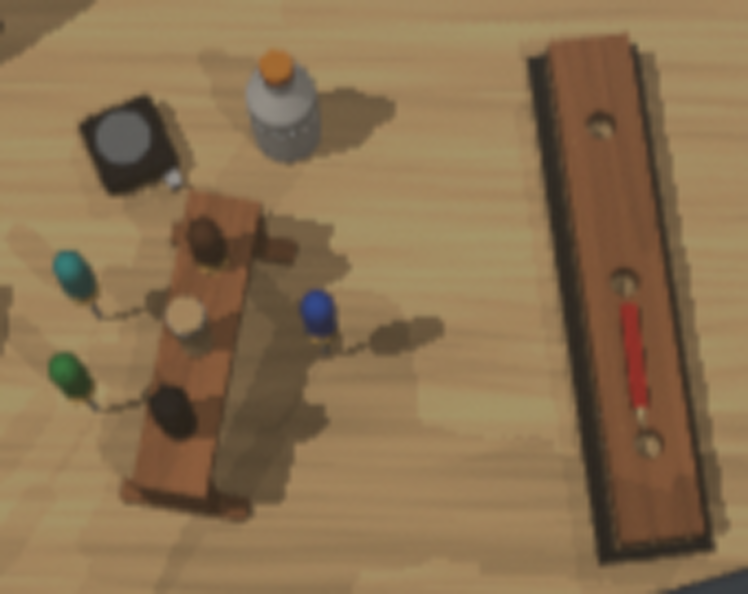

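The crop confirms the awl: dark brown, domed top, brass collar, in the rack's far hole at side (266,209). The pale tool has the steel hoop and the black one is fluted. The middle hole shows at top crop (625,281), with the pencil just beyond it on the near side.

```bash
python3 - <<'E'
from h import *
t=ld('top0.png'); s=ld('side0.png')
T=lambda x,y,z:atz(t,235+x/4.4,120+y/4.4,z)
S=lambda x,y,z:atz(s,190+x/3.4,170+y/3.4,z)
print('holes top',[T(x,y,.063).round(4) for x,y in((600,125),(625,281),(649,444))])
print('holes side',[S(x,y,.063).round(4) for x,y in((367,27),(500,62),(643,99))])
print('awl top', T(203,235,.21), 'side collar',S(264,192,.128),'dome',S(259,90,.21), 'mid',S(261,135,.175))
print('chisel',T(184,316,.21),S(327,132,.21),'sd',T(170,402,.21),S(403,160,.21))
print('rack corners top',[T(x,y,.125) .round(4) for x,y in((190,190),(262,205),(208,499),(136,484))])
print('bottle cap',T(275,64,.18),S(154,40,.18), 'blue',T(318,303,.2))
E
```

```text
holes top [array([ 0.7574, -0.1618,  0.063 ]), array([ 0.6197, -0.183 ,  0.063 ]), array([ 0.4801, -0.2027,  0.063 ])]
holes side [array([ 0.7578, -0.1591,  0.063 ]), array([ 0.6186, -0.1782,  0.063 ]), array([ 0.4801, -0.1982,  0.063 ])]
awl top [0.61419801 0.1610723  0.21      ] side collar [0.61479854 0.16752042 0.128     ] dome [0.62116381 0.15890632 0.21      ] mid [0.61810212 0.16320357 0.175     ]
chisel [0.54890373 0.1733712  0.21      ] [0.55047123 0.17312084 0.21      ] sd [0.4807752  0.18146479 0.21      ] [0.48999981 0.17046162 0.21      ]
rack corners top [array([0.6751, 0.1818, 0.125 ]), array([0.6634, 0.122 , 0.125 ]), array([0.4182, 0.1574, 0.125 ]), array([0.4293, 0.2156, 0.125 ])]
bottle cap [0.76647301 0.11117668 0.18      ] [0.76506946 0.11505532 0.18      ] blue [0.563527   0.07004684 0.2       ]
```

Emit:
send_rows:
  commands: "85 0 0 -0.4 1;85 0 0 -0.4 1;85 0 0 -0.4 1;85 0 0 -0.4 1;85 0 0 -0.4 1;85 0 0 -0.4 1;85 0 0 -0.4 1;85 0 0 -0.2 0.27;85 .52 -.95 0 0;85 .52 -.95 0 0;85 .52 -.95 0 0;85 .52 -.95 0 0;85 .52 -.95 0 0;85 .52 -.95 0 0;85 .52 -.95 0 0;85 .52 -.95 0 0;85 .52 -.95 0 0;85 .52 -.95 0 0;85 .52 -.95 0 0;85 .52 -.95 0 0"

```text
t: 1.82
tcp_pos: [0.3793, -0.3748, 0.299]
tool_rot: [0.997, -0.071, -0.0, -0.0]
force: [-0.2, -0.8, -0.5]
finger_gap: 0.996
gripper_force: 0.0
```

Emit:
send_rows:
  commands: "85 .52 -.95 0 0;85 .52 -.95 0 0;85 .52 -.95 0 0;85 .52 -.95 0 0;85 .52 -.95 0 0;85 .52 -.95 0 0;85 .52 -.95 0 0;85 .52 -.95 0 0;85 .52 -.95 0 0;85 .52 -.95 0 0;85 .52 -.95 0 0;85 .52 -.95 0 0;85 0 0 0 0;85 0 0 0 0;85 0 0 0 0"

```text
t: 3.07
tcp_pos: [0.5345, -0.1681, 0.299]
tool_rot: [0.997, -0.071, -0.001, 0.0]
force: [-0.3, -0.3, 0.5]
finger_gap: 0.992
gripper_force: 0.0
```

```bash
python3 - <<'E'
from h import *
s=snap('wrist','w1.png'); print(s['eye'],s['intrinsics'])
u,v=proj(s,(.619,-.1805,.063),True); print(u,v)
c=cv2.imread('pics/w1.png')
u0,v0=int(u)-40,int(v)-40; print(u0,v0)
a=cv2.resize(c[v0:v0+80,u0:u0+80],(560,560),interpolation=cv2.INTER_CUBIC); cv2.imwrite('pics/w1c.png',a)
E
```

```text
[ 0.61887824 -0.17957086  0.43339412] [[309.70691629   0.         314.04417265]
 [  0.         309.70691629 203.13327742]
 [  0.           0.           1.        ]]
315.092762118967 98.68354202501276
275 58
```

View pics/w1c.png

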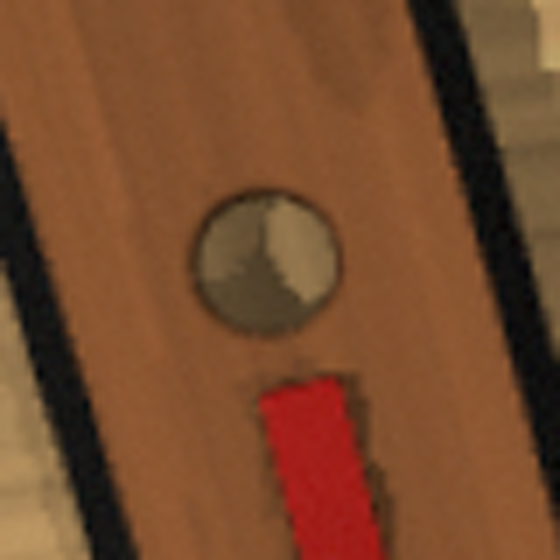

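The crop shows the round mouth of the middle hole, centred at crop (266,262), which is wrist pixel (312.6,95.0). It is 21 px wide, as expected for 25 mm. The pencil end sits below it.

Emit:
send_rows:
  commands: "85 -.14 -.99 0 0;85 -.14 -.99 0 0;85 -.14 -.99 0 0;85 -.14 -.99 0 0;85 -.14 -.99 0 0;85 -.14 -.99 0 0;85 -.14 -.99 0 0;85 -.14 -.99 0 0;85 -.14 -.99 0 0;85 -.14 -.99 0 0;85 -.14 -.99 0 0;85 -.14 -.99 0 0;85 -.14 -.99 0 0;85 -.14 -.99 0 0;85 -.14 -.99 0 0;85 -.14 -.99 0 0;85 -.14 -.99 0 0;85 0 0 0 0;85 0 0 0 0;85 0 0 0 0"

```text
t: 4.78
tcp_pos: [0.5357, 0.1707, 0.2992]
tool_rot: [0.997, -0.072, -0.0, 0.0]
force: [0.1, 0.0, -0.3]
finger_gap: 0.999
gripper_force: 0.0
```

```bash
python3 - <<'E'
from h import *
w=ld('w1.png'); print('hole',atz(w,312.6,95.0,.063,True))
s=snap('wrist','w2.png'); print(s['eye'])
u,v=proj(s,(.616,.16,.2),True); print(u,v)
c=cv2.imread('pics/w2.png')
u0,v0=int(u)-60,max(int(v)-50,0); print(u0,v0)
cv2.imwrite('pics/w2c.png',cv2.resize(c[v0:v0+110,u0:u0+120],None,fx=5,fy=5,interpolation=cv2.INTER_CUBIC))
E
```

```text
hole [ 0.6237731  -0.17822538  0.063     ]
[0.61998243 0.15927961 0.43372286]
313.9443544483194 104.5101386445988
253 54
```

View pics/w2c.png

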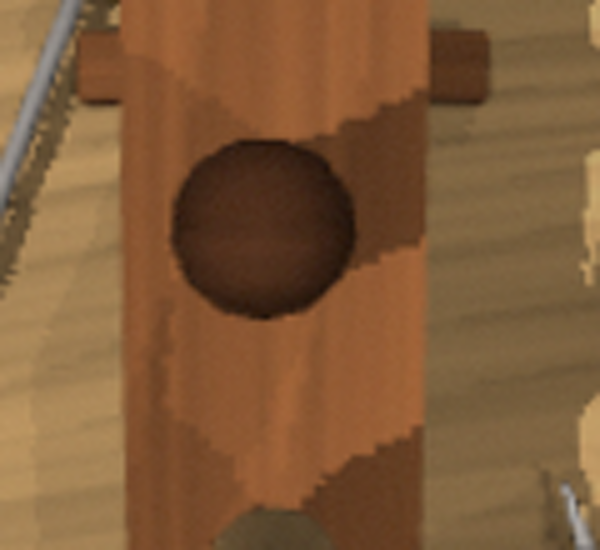

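```bash
python3 - <<'E'
from h import *
s=ld('w2.png')
for z in(.195,.205): print(atz(s,305.4,99.4,z,True))
l=atz(s,253+124/5,54+46,.125,True);r=atz(s,253+427/5,54+46,.125,True);print('rack edges',l,r,(l+r)/2)
q=readout.sense(); m=R.from_quat(q['tool_rot']).as_matrix(); print(m)
p=atz(s,305.4,99.4,.2,True)-q['tcp_pos']; print('tool delta',m.T@p)
E
```

```text
[0.62075324 0.16585196 0.195     ]
[0.62072095 0.16557664 0.205     ]
rack edges [0.62467893 0.19468735 0.125     ] [0.61597022 0.13583005 0.125     ] [0.62032457 0.1652587  0.125     ]
[[ 9.89636005e-01 -1.43598382e-01 -2.86021475e-04]
 [-1.43598541e-01 -9.89635814e-01 -6.43533726e-04]
 [-1.90646693e-04  6.77936413e-04 -9.99999752e-01]]
tool delta [ 0.08481974 -0.00744241  0.09922232]
```

The awl handle's end-on disc is centred at crop (264,229). It stands near (0.619, 0.1645), square with the rack, as expected. Next I move over it, go down and close.

Emit:
send_rows:
  commands: "85 .833 -.058 0 0;85 .833 -.058 0 0;85 .833 -.058 0 0;85 .833 -.058 0 0;85 .833 -.058 0 0;85 0 0 0 0;85 0 0 0 0;85 0 0 .66 0;85 0 0 .66 0;85 0 0 .66 0;85 0 0 .66 0;85 0 0 .66 0;85 0 0 .66 0;85 0 0 .66 0;85 0 0 .66 0;85 0 0 .66 0;85 0 0 .66 0;85 0 0 0 0;85 0 0 0 0"
  grip_force: 40

```text
t: 6.42
tcp_pos: [0.6176, 0.1655, 0.1669]
tool_rot: [0.997, -0.071, -0.001, 0.0]
force: [0.7, 0.1, 0.8]
finger_gap: 0.994
gripper_force: 0.0
```

Emit:
send_rows:
  commands: "50 0 0 0 0;42 0 0 0 0;38 0 0 0 0;34 0 0 0 0;32 0 0 0 0;30 0 0 0 0;28 0 0 0 0;26 0 0 0 0;24 0 0 0 0;20 0 0 0 0;20 0 0 0 0;20 0 0 0 0;20 0 0 0 0;20 0 0 0 0"

```text
t: 7.58
tcp_pos: [0.6191, 0.1657, 0.1676]
tool_rot: [0.997, -0.071, 0.0, 0.0]
force: [-1.4, -1.5, 3.8]
finger_gap: 0.316
gripper_force: 39.7
```

Emit:
send_rows:
  commands: "20 0 0 -.3 0;20 0 0 -.5 0;20 0 0 -.5 0;20 0 0 -.5 0;20 0 0 -.5 0;20 0 0 -.5 0;20 0 0 -.5 0;20 0 0 -.5 0;20 0 0 -.5 0;20 0 0 -.5 0;20 0 0 -.5 0;20 0 0 -.5 0;20 0 0 -.5 0;20 0 0 -.5 0;20 0 0 -.5 0;20 0 0 -.3 0;20 0 0 0 0;20 0 0 0 0;20 0 0 0 0"

```text
t: 9.17
tcp_pos: [0.6186, 0.1658, 0.3187]
tool_rot: [0.997, -0.071, -0.001, 0.0]
force: [0.2, -0.1, -1.4]
finger_gap: 0.311
gripper_force: 39.3
```

```bash
python3 - <<'E'
from h import *
a=snap('side','s3.png'); b=snap('wrist','w3.png')
q=readout.sense(); print(q['tcp_pos'],q['force'])
g=q['tcp_pos']
tip=g-[0,0,.1526]; print('tip pred',tip,proj(a,tip),proj(b,tip,True))
A=cv2.imread('pics/s3.png')[90:240,190:350]; B=cv2.imread('pics/w3.png')
cv2.imwrite('pics/c3.png',np.hstack([cv2.resize(A,(427,400)),cv2.resize(B[150:400,200:433],(373,400))]))
E
```

```text
[0.61850622 0.16576963 0.31839134] [ 0.02540989  0.22209286 -0.61266473]
tip pred [0.61850622 0.16576963 0.16579134] (np.float64(266.1553316773719), np.float64(213.2387949559551)) (np.float64(314.8968013438873), np.float64(188.0754078111658))
```

View pics/c3.png

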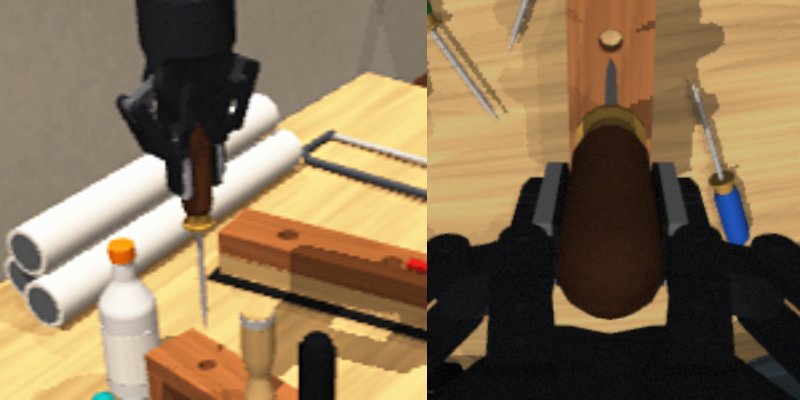

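The awl hangs upright in the fingers and is clear of the rack, which shows its empty hole. Its tip is at side (267.2,212.2) and wrist (315.6,186.9), within about 1 px of prediction. Next I carry it over the middle hole.

Emit:
send_rows:
  commands: "20 .05 .4 0 0;20 .145 .9 0 0;20 .145 .95 0 0;20 .145 .95 0 0;20 .145 .95 0 0;20 .145 .95 0 0;20 .145 .95 0 0;20 .145 .95 0 0;20 .145 .95 0 0;20 .145 .95 0 0;20 .145 .95 0 0;20 .145 .95 0 0;20 .145 .95 0 0;20 .145 .95 0 0;20 .145 .95 0 0;20 .145 .95 0 0;20 .145 .95 0 0;20 .145 .95 0 0;20 .1 .6 0 0;20 0 0 0 0"

```text
t: 10.93
tcp_pos: [0.6218, -0.1832, 0.3188]
tool_rot: [0.997, -0.073, -0.0, 0.001]
force: [0.8, 0.6, -1.1]
finger_gap: 0.311
gripper_force: 39.5
```

Emit:
send_rows:
  commands: "20 0 0 .5 0;20 0 0 .5 0;20 0 0 .5 0;20 0 0 .5 0;20 0 0 .5 0;20 0 0 .5 0;20 0 0 .5 0;20 0 0 .3 0;20 0 0 0 0;20 0 0 0 0;20 0 0 0 0"

```text
t: 11.85
tcp_pos: [0.6225, -0.1803, 0.2438]
tool_rot: [0.997, -0.071, 0.001, 0.0]
force: [0.7, 0.1, -1.7]
finger_gap: 0.316
gripper_force: 39.4
```

```bash
python3 - <<'E'
from h import *
a=snap('side','s4.png'); b=snap('wrist','w4.png'); t=snap('top','t4.png')
q=readout.sense(); print(q['tcp_pos'],q['force'])
g=q['tcp_pos']; tip=g-[0,0,.1526]
pa=proj(a,tip);pb=proj(b,tip,True); print(tip,pa,pb)
def crop(f,p,h,s):
    u0,v0=int(p[0])-h,int(p[1])-h; print(f,u0,v0); return cv2.resize(cv2.imread('pics/'+f)[v0:v0+2*h,u0:u0+2*h],(s,s),interpolation=cv2.INTER_CUBIC)
cv2.imwrite('pics/c4.png',np.hstack([crop('s4.png',pa,25,400),crop('w4.png',pb,25,400)]))
E
```

```text
[ 0.6225098  -0.18034772  0.24412797] [ 0.26029088 -0.77358384 -1.59868065]
[ 0.6225098  -0.18034772  0.09152797] (np.float64(336.7561080422251), np.float64(179.86138861780347)) (np.float64(314.8162782446908), np.float64(188.72090105764502))
s4.png 311 154
w4.png 289 163
```

View pics/c4.png

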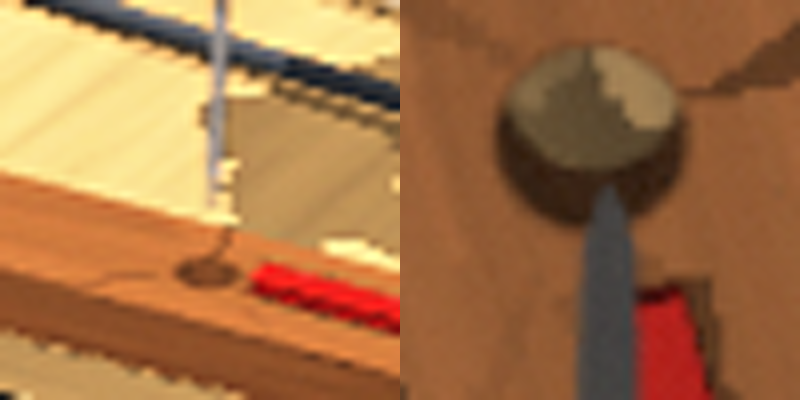

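```bash
python3 - <<'E'
from h import *
a=ld('s4.png');b=ld('w4.png');m=R.from_quat(readout.sense()['tool_rot']).as_matrix()
zt=.0915
for n,s,t,h,f in(('side',a,(337.6,179.8),(336.4,187.6),False),('wrist',b,(314.7,185.7),(312.7,179.6),True)):
    T=atz(s,*t,zt,f);H=atz(s,*h,.063,f);print(n,T,H,H-T,'tool',(m.T@(H-T))[:2], 'per mm z',(atz(s,*t,zt+.001,f)-T)[:2])
E
```

```text
side [ 0.62055147 -0.18224995  0.0915    ] [ 0.62234003 -0.18025018  0.063     ] [ 0.00178856  0.00199978 -0.0285    ] tool [ 0.00144019 -0.00224723] per mm z [-0.0008377   0.00147503]
wrist [ 0.62552487 -0.18066308  0.0915    ] [ 0.6243941  -0.17841436  0.063     ] [-0.00113077  0.00224873 -0.0285    ] tool [-0.00148484 -0.00207809] per mm z [ 2.82410002e-04 -3.87752696e-05]
```

In the wrist half of the crop the tip is at (314.7,185.7) and the hole mouth centre at (312.7,179.6). The side half shows (337.6,179.8) and (336.4,187.6). The two views agree the tip is within about 3 mm of the axis, well inside the 9.5 mm wall margin. I'll shift by about 2 mm and lower it into the hole.

Emit:
send_rows:
  commands: "20 -.035 -.105 0 0;20 0 0 0 0;20 0 0 0 0;20 0 0 .2 0;20 0 0 .25 0;20 0 0 .25 0;20 0 0 .25 0;20 0 0 .25 0;20 0 0 .25 0;20 0 0 .25 0;20 0 0 .25 0;20 0 0 .2 0;20 0 0 .15 0;20 0 0 0 0;20 0 0 0 0;20 0 0 0 0"

```text
t: 13.33
tcp_pos: [0.6219, -0.178, 0.1976]
tool_rot: [0.997, -0.071, 0.0, 0.0]
force: [-0.0, 0.7, -0.7]
finger_gap: 0.316
gripper_force: 39.4
```

```bash
python3 - <<'E'
from h import *
a=snap('side','s5.png'); b=snap('wrist','w5.png')
q=readout.sense(); print(q['tcp_pos'],q['force'])
g=q['tcp_pos']; tip=g-[0,0,.1526]
h=np.array([tip[0],tip[1],.063]); pa=proj(a,h);pb=proj(b,h,True); print(tip,pa,pb)
def crop(f,p,h,s):
    u0,v0=int(p[0])-h,int(p[1])-h; print(f,u0,v0); return cv2.resize(cv2.imread('pics/'+f)[v0:v0+2*h,u0:u0+2*h],(s,s),interpolation=cv2.INTER_CUBIC)
cv2.imwrite('pics/c5.png',np.hstack([crop('s5.png',pa,20,400),crop('w5.png',pb,20,400)]))
E
```

```text
[ 0.62194297 -0.17804065  0.19772004] [ 0.52638105 -0.32650579 -1.23130896]
[ 0.62194297 -0.17804065  0.04512004] (np.float64(336.1468166406082), np.float64(187.93663649795874)) (np.float64(314.928178582833), np.float64(194.06657461652583))
s5.png 316 167
w5.png 294 174
```

View pics/c5.png

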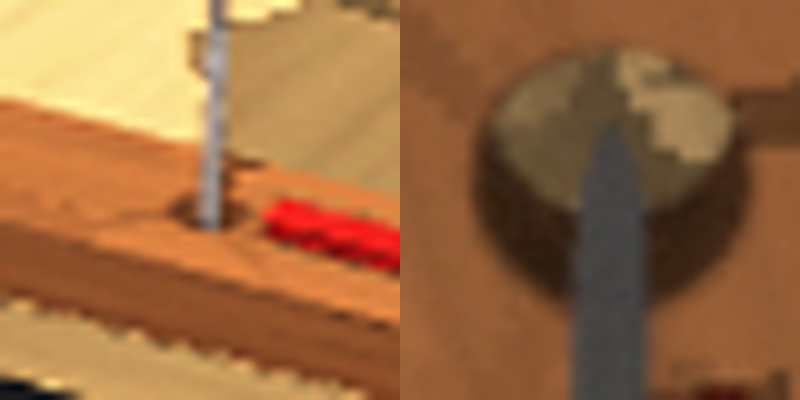

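```bash
python3 - <<'E'
from h import *
b=ld('w5.png');m=R.from_quat(readout.sense()['tool_rot']).as_matrix()
H=atz(b,314.65,191.2,.063,True)
for v in(185.3,185.8):
  T=atz(b,314.65,v,.0451,True);print(T,H,(m.T@(H-T))[:2])
# fit: project mouth circle and floor circle for candidate centre, print extents in crop coords
for dx in(-.002,-.001,0,.001,.002):
  for z in(.063,.033):
    P=np.array([proj(b,(H[0]+dx+.0125*np.cos(t),H[1]+.0125*np.sin(t),z),True) for t in np.linspace(0,6.28,90)])
    e=(P-[294,174]+.5)*10; print(dx,z,e.min(0).round(),e.max(0).round())
# side: blade axis at tool x,y vs hole centre, lateral image offset
a=ld('s5.png'); C=np.array([.62194,-.17804,.063])
for d in((0,0,0),(.002,0,0),(0,.002,0)): print(d,(np.array(proj(a,C+d))-[316,167]+.5)*10)
E
```

```text
[ 0.62515883 -0.17825919  0.0451    ] [ 0.62468375 -0.17817422  0.063     ] [-4.6788073e-04 -1.2201446e-05]
[ 0.62466245 -0.1781886   0.0451    ] [ 0.62468375 -0.17817422  0.063     ] [ 3.34845487e-05 -1.29447945e-05]
-0.002 0.063 [77. 65.] [352. 327.]
-0.002 0.033 [ 89. -13.] [339. 227.]
-0.001 0.063 [76. 54.] [350. 317.]
-0.001 0.033 [ 88. -22.] [337. 218.]
0 0.063 [74. 44.] [349. 307.]
0 0.033 [ 86. -32.] [336. 208.]
0.001 0.063 [72. 33.] [348. 297.]
0.001 0.033 [ 85. -42.] [335. 199.]
0.002 0.063 [71. 22.] [346. 286.]
0.002 0.033 [ 83. -51.] [333. 190.]
(0, 0, 0) [206.47506312 214.37007193]
(0.002, 0, 0) [201.10817765 212.46843273]
(0, 0.002, 0) [203.21156475 217.08229697]
```

The blade stands centred in the mouth: tip at wrist crop (211,122), mouth centre (211,177). The offset works out at 0.5 mm or less. Now I lower it gently to contact.

Emit:
send_rows:
  commands: "20 0 0 .1 0;20 0 0 .1 0;20 0 0 .1 0;20 0 0 .1 0;20 0 0 .08 0;20 0 0 0 0;20 0 0 0 0;20 0 0 0 0"

```text
t: 14.1
tcp_pos: [0.6217, -0.178, 0.1877]
tool_rot: [0.997, -0.071, -0.0, 0.0]
force: [-0.1, 0.1, 0.5]
finger_gap: 0.313
gripper_force: 39.4
```

Emit:
send_rows:
  commands: "20 0 0 .04 0;20 0 0 0 0;20 0 0 0 0;20 0 0 0 0"

```text
t: 14.43
tcp_pos: [0.6217, -0.1779, 0.187]
tool_rot: [0.997, -0.071, 0.0, 0.0]
force: [-0.6, -0.5, -1.8]
finger_gap: 0.314
gripper_force: 39.4
```

Emit:
send_rows:
  commands: "20 0 0 .04 0;20 0 0 0 0;20 0 0 0 0;20 0 0 0 0"

```text
t: 14.77
tcp_pos: [0.6217, -0.1779, 0.1861]
tool_rot: [0.997, -0.071, -0.0, -0.0]
force: [0.4, -0.3, -0.0]
finger_gap: 0.314
gripper_force: 39.4
```

Emit:
send_rows:
  commands: "20 0 0 .025 0;20 0 0 0 0;20 0 0 0 0;20 0 0 0 0"

```text
t: 15.1
tcp_pos: [0.6217, -0.1779, 0.1856]
tool_rot: [0.997, -0.071, -0.0, -0.0]
force: [0.8, -0.1, -0.5]
finger_gap: 0.32
gripper_force: 39.4
```

Emit:
send_rows:
  commands: "20 0 0 .02 0;20 0 0 0 0;20 0 0 0 0;20 0 0 0 0"

```text
t: 15.43
tcp_pos: [0.6218, -0.1779, 0.1853]
tool_rot: [0.997, -0.071, 0.0, 0.0]
force: [-0.0, -0.5, -0.4]
finger_gap: 0.315
gripper_force: 39.4
```

Emit:
send_rows:
  commands: "20 0 0 .02 0;20 0 0 0 0;20 0 0 0 0;20 0 0 0 0"

```text
t: 15.77
tcp_pos: [0.6218, -0.178, 0.185]
tool_rot: [0.997, -0.071, 0.0, 0.0]
force: [-0.1, -0.7, 0.7]
finger_gap: 0.312
gripper_force: 39.5
```

Emit:
send_rows:
  commands: "20 0 0 .02 0;20 0 0 0 0;20 0 0 0 0;20 0 0 0 0"

```text
t: 16.1
tcp_pos: [0.6218, -0.178, 0.1846]
tool_rot: [0.997, -0.071, 0.0, 0.0]
force: [0.4, 0.4, 1.7]
finger_gap: 0.316
gripper_force: 39.7
```

Emit:
send_rows:
  commands: "20 0 0 .02 0;20 0 0 0 0;20 0 0 0 0;20 0 0 0 0"

```text
t: 16.43
tcp_pos: [0.6219, -0.178, 0.1843]
tool_rot: [0.997, -0.071, 0.0, 0.0]
force: [-0.7, 0.3, 3.6]
finger_gap: 0.315
gripper_force: 39.8
```

```bash
python3 - <<'E'
from h import *
F=[]
for i in range(12):
    cams.snapshot('side'); q=readout.sense(); F.append(np.r_[q['force'],q['tcp_pos'][2],q['tau'][1:3]])
F=np.array(F); print(F.mean(0),F.std(0)/12**.5)
E
```

```text
[ -0.15104752   0.10202104   3.92043119   0.18415188 -44.38018352
 -15.50454751] [1.39772586e-01 1.58546368e-01 1.19686541e-01 1.45693063e-05
 3.14357151e-02 2.22643503e-02]
```

Contact reads about 4.7 N: mean Fz is +3.9 N, against about −0.8 N when hanging free. I'll take one last look before handing in.

```bash
python3 - <<'E'
from h import *
b=snap('wrist','w6.png'); a=snap('side','s6.png')
A=cv2.resize(cv2.imread('pics/s6.png')[100:220,276:396],(400,400),interpolation=cv2.INTER_CUBIC)
B=cv2.resize(cv2.imread('pics/w6.png')[174:214,294:334],(400,400),interpolation=cv2.INTER_CUBIC)
cv2.imwrite('pics/c6.png',np.hstack([A,B]))
H=atz(b,314.65,195,.063,True)
for v in np.arange(188,200,1.): print(v,atz(b,314.65,v,.063,True)[0].round(4),atz(b,314.65,v-6,.033,True)[0].round(4))
E
```

```text
188.0 0.6314 0.6286
189.0 0.6305 0.6276
190.0 0.6296 0.6266
191.0 0.6288 0.6256
192.0 0.6279 0.6247
193.0 0.627 0.6237
194.0 0.6261 0.6227
195.0 0.6252 0.6217
196.0 0.6243 0.6207
197.0 0.6234 0.6197
198.0 0.6225 0.6187
199.0 0.6216 0.6177
```

View pics/c6.png

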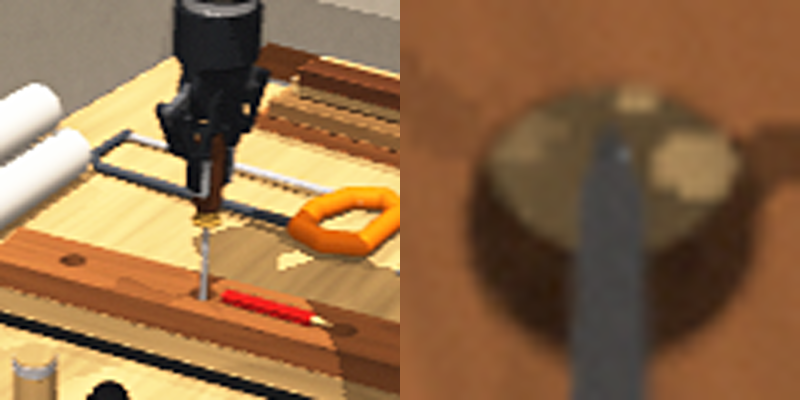

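The awl stands upright, its tip at crop (212,130), with the mouth centred at (211,220). That puts it within about 0.6 mm of the axis and clear of the walls; the pencil and rail are in place.

```bash
python3 -c "
from station import sign_off; print(sign_off())"
```

```text
the job is handed in; nothing more can be done
None
```

I handed the job in with the awl still held upright in the middle hole, its point resting on the lower rail at about 4.7 N and, by the wrist camera, within about 1 mm of the hole's centre; the station returned no verdict.

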